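# Mix the polishing beads and hold the sprung filling lid at the pointer

### The arm

A 6-joint arm with a two-finger parallel gripper is mounted at the origin on the work surface. World frame = base frame: x ahead of the robot, y to its left, z up, the work surface at z = 0. Lengths are in mm, angles in rad, forces in N, time in s.
With the tool pointing down it reaches from about 425 to 950 mm from the base axis. Payload 14.7 kg.
Tool frame: the origin (TCP) lies at the very end of the fingers, on their centre line; the grasp point (between the pads) lies 19 mm behind it; z points along the fingers, x is the direction in which the jaws open and shut, and the axes are right-handed (so a half turn about z gives the same grasp; the last joint's range is limited). The gripper opens to 85 mm and grips with 20 to 120 N. Pads are 22 mm wide; open, the fingers measure 114 mm over their backs; the gripper's body (76 mm by 85 mm) begins 54 mm behind the grasp point. The pads swing forward as they close: fully open they stand 13 mm farther back than shut.
Start: joints at [1.079, 0.48, 1.596, -0, 1.065, -0.047], TCP at [279.656, 586.758, 231.297] pointing down, gripper open.
Joint ranges: [-2.75, 2.75], [-0.82, 2.05], [0.23, 2.67], [-1.56, 4.7], [0.09, 2.69], [-2.92, 2.92]. Speed limits (rad/s): [1.89, 1.89, 2.39, 3.01, 3.01, 3.01].

### API

Orientations are given as a unit quaternion [x, y, z, w].
In Python, from station import r, cams, finish_job gives the robot as it stands.
- The arm moves only by the tool step_arm, never from a script. Its argument "motion" is a list of rows, each an object with "translation": the shift along the tool's x, y, z normalised to -1 to 1, where 1 is 500 mm, a list of three; "dr": the turn, a rotation vector about the tool's x, y, z normalised to -1 to 1, where 1 is 45 degrees, a list of three; "gripper": the opening, from -1 (shut) to 1 (fully open). In form: [{"translation": [tx, ty, tz], "dr": [rx, ry, rz], "gripper": gripper}, ...]. A call has 1 to 12 rows; each row shifts and turns the pose as measured when the row begins, along the tool's axes as they then stand; what a row does not reach is not made up. A row lasts 1/12 s, in which the tool goes at most 41.7 mm and 7.16 degrees, less where a joint would pass 70% of its speed; a pose out of reach is approached as far as the arm can. A call with a number of a shift or a turn outside -1 to 1 is refused whole. A call with a gripper value outside its range is refused whole. The fingers move at their own pace and stop on an object; "grip_force" is the grip in N (left out, the last holds). Time passes only in rows, so rows that do not move let the fingers close. It gives the time, the measured TCP pose, the force and the opening at its end, in the units of the state.
- r.get_obs(): the state, without advancing time (a new reading comes with each control period).
- cams.grab_frame(name): name is "side" or "top"; returns a dict with "img" (480x640x3 uint8, red, green, blue), "depth" (480x640 float32, mm along the optical axis (not along the pixel's ray), 0 where there is no reading), "camera_matrix" (3x3 intrinsics, pixels), "distortion" ([k1, k2, p1, p2, k3] as OpenCV has them; the pictures are not rectified), "pose" (4x4, takes a point from camera to world coordinates). Camera axes: x right, y up, looking along -z (the intrinsics and any distortion apply to the point x, -y, -z); pixel columns grow to the right and rows downward; lengths in mm; the calibration is good to about 2 mm. A picture is of the moment at which its call begins.
- finish_job(): hands the job in, once; it reports no verdict.
The state is a dict: "t": time; "joints": joint angles; "joint_velocities": joint speeds; "effort": joint torques, N m; "tool_pos": TCP position; "ee_rot": TCP orientation; "force": force on the tool from outside, world axes, zero at the start; "torque": the same for the moment, N m; "width": finger opening in mm.
Only numpy, scipy, OpenCV 4.12 (cv2) and the standard library are available. Lean on these libraries where they do the work, as an engineer would, in place of code of your own. Each camera call takes 0.05 s, during which the arm holds its last target.

### The job

Mix the charge of polishing beads: take the stirring rod from the red burr stand, and with its tip near the bottom of the green bowl, about 20 mm out from the middle, stir the beads one full round clockwise as seen from above, from the bowl's side nearest the back edge of the bench (straight ahead of the robot) round to that side again; then let go of the rod and leave it in the bowl. Next take the bar of the beige cabinet's sprung lid, lift the lid until it lies in line with the red pointer beside it, and finish while still holding it there, so that the beads can be tipped in. Keep all beads in the bowl, and leave the pointer and the other things on the bench where they are.

Things in the scene. Friction and masses are not known exactly. Their poses are not given: they have to be found in the camera images.
- cabinet: Beige plastic bead cabinet fixed to the bench, 170 x 170 mm and 110 mm high, with a small sliding door (not used) in its front. Origin: centre of its underside; x runs from its front (the sliding door, facing the robot) to its back, y to its left, z up.
- lid_hinge (a point): Middle of the lid's horizontal hinge line, along the top of the cabinet's back edge, 85 mm behind the cabinet's centre and 115 mm above the bench. The hinge line runs along the cabinet's y.
- lid (a joint): Opening angle of the cabinet's top lid in rad: 0 shut and level, growing as its front edge rises, stop at 1.3. A spring and the lid's weight pull it shut: about 3 N at the bar when shut, rising to about 6 N at 0.85 rad; let go, it shuts.
- lid_bar (a point): Middle of the lid's lifting bar: a black round bar 12 mm thick, 82 mm clear between its two grey end posts, parallel to the hinge. With the lid shut it lies 160 mm in front of the hinge line and 40 mm above it (30 mm or so of free space under the bar); it moves with the lid. The pads may turn about the bar, so the gripper can stay upright during the lift.
- lid_plate (a point): Centre of the lid's plate (172 x 172 mm, 8 mm thick, black line along its right edge), 86 mm from the hinge line. Its x lies in the plate, square to the hinge.
- pointer (a joint): Angle of the red pointer in rad, measured as the lid's: when joint lid equals this value the lid lies in line with the pointer. Set anywhere from 0.5 to 0.85; stiff, not to be moved.
- pointer_arm (a point): Middle of the red pointer, a flat bar 120 mm long, 6 mm wide and 8 mm thick that slants up from the hinge line, standing beside the lid at its right (-y of the cabinet), 108 mm from the lid's middle. Its x runs along the bar. Its free end stands 170 to 205 mm above the bench: pass over it when crossing to the lid.
- bowl: Green rubber mixing bowl stuck to the bench, 128 mm across at the rim, 60 mm high, wall 4 mm; flat inner floor 5 mm above the bench, about 82 mm across. Origin: centre of its underside; its x points straight to the back edge of the bench (the robot's ahead), y to the robot's left. Six beads of 17 mm lie in a ring about 25 mm from the middle; the middle is free at the start.
- stand: Red anodized burr stand held to the bench by a magnet, 75 x 75 mm and 40 mm high, small burrs up to 62 mm high around its middle. Origin: centre of its underside. The rod stands in a central hole 30 mm deep and 12.5 mm wide. It may stand to the left or right of the bowl.
- rod_grip (a point): Middle of the blue grip (16 mm thick, 60 mm long) of the stirring rod; the point lies 100 mm above the rod's tip and 30 mm below its upper end. The rod is 130 mm long, 60 g, heavy at its 10 mm thick steel lower end, upright in the stand at the start. The rod's z points from tip to grip.
- rod_tip (a point): Lower end of the rod; 10 mm above the bench while in the stand.
- rod: The whole stirring rod; origin at its tip, z towards its grip.
- stone0_center (a point): Cream stone polishing bead, ball of 17 mm, 10 g; its centre.
- stone1_center (a point): Cream stone polishing bead, ball of 17 mm, 10 g; its centre.
- stone2_center (a point): Cream stone polishing bead, ball of 17 mm, 10 g; its centre.
- amber0_center (a point): Amber polishing bead, ball of 17 mm, 10 g; its centre.
- amber1_center (a point): Amber polishing bead, ball of 17 mm, 10 g; its centre.
- amber2_center (a point): Amber polishing bead, ball of 17 mm, 10 g; its centre.
- screw: Bystander: brass articulator screw standing on its head, 26 mm wide, 44 mm high; origin under its middle.
- shade_holder: Bystander: opalescent ceramic shade tab holder, 30 x 110 mm, 38 mm high; origin under its middle.
- cast: Bystander: plaster tooth arch cast, 60 x 70 mm, 30 mm high; origin under its middle.
- jar: Bystander: small amber jar, 48 mm wide, 60 mm high; origin under its middle.
There are look-alikes about, which are no part of the job. What is shaped like the bowl but purple is not meant.

How it is judged:
By the outcome, as a careful person would: the job done as asked, in the order asked, and still so for the second after the job is handed in, while the arm keeps its last pose, push and grip.
It also fails if it takes over 61 s, if anything falls off the work surface, if the arm or the gripper's body presses on something with over 40 N, if the wrist force passes 120 N, or if a joint passes its speed limit or range.

## Working session

There is one attempt and no reset: what is moved stays moved. The work goes in short steps, Python scripts to look and compute and a tool call to move; the robot and the scene stay as the last step left them, time stands still between calls to the robot, and variables do not carry over. Pictures are saved under pics/ and viewed, and the job is handed in when it is done.

Besides the shell and the picture viewer there is one more tool, called after "Call:" as name(argument=value, ...) on one line, values as JSON. step_arm: Moves the arm, as the interface text tells. Its arguments: {"type":"object","properties":{"motion":{"type":"array"},"grip_force":{"type":"number"}},"required":["motion"]}

```bash
ls; mkdir -p pics; python3 - <<'E'
from station import r,cams
import cv2,numpy as np,pickle
print(r.get_obs())
for n in ("top","side"):
    f=cams.grab_frame(n); pickle.dump(f,open(f"pics/{n}0.pkl","wb"))
    cv2.imwrite(f"pics/{n}0.png",f["img"][:,:,::-1])
    print(n,f["camera_matrix"],f["distortion"],f["pose"])
E
```

```text
pics
{'t': 0.0, 'joints': array([ 1.07938000e+00,  4.80824380e-01,  1.59686368e+00,  2.69756807e-05,
        1.06512057e+00, -4.65982156e-02]), 'joint_velocities': array([-0.00056916, -0.00021131, -0.00014547, -0.00040446,  0.00021481,
       -0.00109994]), 'effort': array([-3.26125162e-03, -9.50683951e+01, -4.30169499e+01, -4.12153131e-04,
        1.26220688e-02, -3.98003294e-06]), 'tool_pos': array([279.46733161, 586.39555335, 230.68103902]), 'ee_rot': array([ 8.45666890e-01,  5.33710728e-01, -5.34532747e-04,  2.89932142e-04]), 'force': array([0.66346295, 0.52781173, 0.62279174]), 'torque': array([0.03533339, 0.05455217, 0.01099732]), 'width': 85.55876803759298}
top [[582.85813469   0.         317.46530659]
 [  0.         582.85813469 245.68586866]
 [  0.           0.           1.        ]] [0.03009941 0.         0.         0.         0.        ] [[ 8.98553267e-03  9.96041942e-01 -8.84291243e-02  3.68472550e+02]
 [-9.99907263e-01  9.85487934e-03  9.39932162e-03 -3.18936889e+01]
 [ 1.02335769e-02  8.83364657e-02  9.96038123e-01  1.36889005e+03]
 [ 0.00000000e+00  0.00000000e+00  0.00000000e+00  1.00000000e+00]]
side [[599.62120457   0.         324.42552104]
 [  0.         599.62120457 243.53507412]
 [  0.           0.           1.        ]] [-0.05147844  0.          0.          0.          0.        ] [[ 6.74206120e-01  4.31981887e-01 -5.99030682e-01 -3.68115381e+02]
 [-7.38370319e-01  3.76707522e-01 -5.59375290e-01 -8.25784929e+02]
 [-1.59806298e-02  8.19440719e-01  5.72941120e-01  9.49359930e+02]
 [ 0.00000000e+00  0.00000000e+00  0.00000000e+00  1.00000000e+00]]
```

View pics/top0.png

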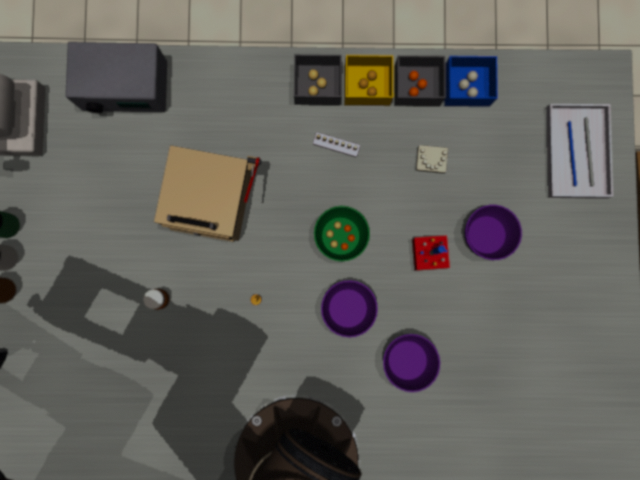

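View pics/side0.png

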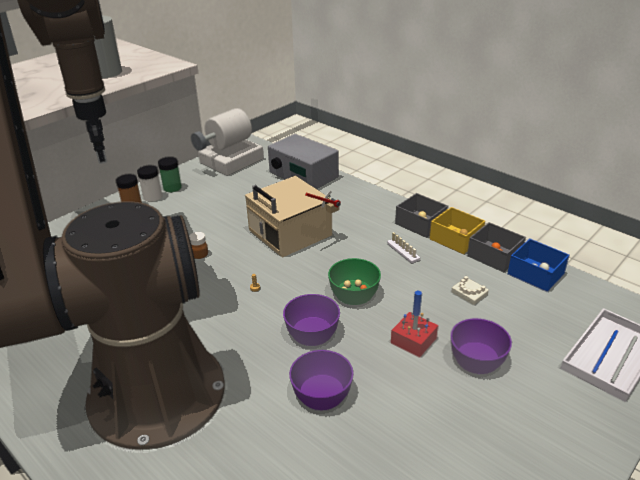

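Top view: green bowl at (342,233); the purple bowls at (492,232), (350,307) and (411,361) are look-alikes. The red stand with the blue rod is at (431,252), and the cabinet is at (203,192) with the red pointer at (252,180). Candidates for the rod: the one in the stand (side view 418,300), and the blue (573,150) and grey (589,150) sticks in the tray. By the description I choose the one in the red stand.

```bash
cat > h.py <<'E'
import cv2,numpy as np,pickle
def load(n): return pickle.load(open(f"pics/{n}.pkl","rb"))
def grab(n,tag):
    from station import cams
    f=cams.grab_frame(n); pickle.dump(f,open(f"pics/{tag}.pkl","wb")); return f
def rays(f,px):
    px=np.asarray(px,float).reshape(-1,1,2)
    u=cv2.undistortPoints(px,f["camera_matrix"],f["distortion"]).reshape(-1,2)
    d=np.c_[u[:,0],-u[:,1],-np.ones(len(u))]
    return f["pose"][:3,3], d@f["pose"][:3,:3].T
def onz(f,px,z):
    o,d=rays(f,px); return o+d*((z-o[2])/d[:,2])[:,None]
def proj(f,P):
    P=np.asarray(P,float).reshape(-1,3); T=f["pose"]; c=(P-T[:3,3])@T[:3,:3]
    c=c*[1,-1,-1]
    return cv2.projectPoints(c,np.zeros(3),np.zeros(3),f["camera_matrix"],f["distortion"])[0].reshape(-1,2)
def cloud(f,mask):
    v,u=np.nonzero(mask&(f["depth"]>0)); o,d=rays(f,np.c_[u,v]); return o+d*f["depth"][v,u][:,None], np.c_[u,v]
def hsv(f): return cv2.cvtColor(f["img"],cv2.COLOR_RGB2HSV)
def mask(f,lo,hi,box=None):
    m=cv2.inRange(hsv(f),np.array(lo),np.array(hi))>0
    if box is not None:
        b=np.zeros_like(m); b[box[1]:box[3],box[0]:box[2]]=1; m&=b
    return m
def tri(f1,p1,f2,p2):
    (o1,d1),(o2,d2)=rays(f1,p1),rays(f2,p2); d1=d1[0]/np.linalg.norm(d1[0]);d2=d2[0]/np.linalg.norm(d2[0])
    A=np.c_[d1,-d2]; s=np.linalg.lstsq(A,o2-o1,rcond=None)[0]
    a=o1+s[0]*d1;b=o2+s[1]*d2; return (a+b)/2,np.linalg.norm(a-b)
E
python3 - <<'E'
from h import *
t=load("top0");s=load("side0")
def crop(f,b,k,n): cv2.imwrite(n,cv2.resize(f["img"][b[1]:b[3],b[0]:b[2],::-1],None,fx=k,fy=k,interpolation=cv2.INTER_CUBIC))
a=cv2.resize(t["img"][130:260,150:270],(360,390)); b=cv2.resize(s["img"][170:260,235:345],(440,360))
c=cv2.resize(t["img"][200:280,310:460],(600,320)) 
crop(t,(150,135,270,245),5,"pics/c1.png");crop(s,(235,165,350,255),6,"pics/c2.png");crop(t,(305,195,465,285),5,"pics/c3.png");crop(s,(320,250,450,365),5,"pics/c4.png")
# bowl
for f,n in((t,"t"),(s,"s")):
    m=mask(f,(55,100,20),(85,255,255),(300,200,390,320)); 
    cs=max(cv2.findContours(m.astype(np.uint8),0,1)[0],key=cv2.contourArea)
    P=onz(f,cs.reshape(-1,2),60)
    from scipy.optimize import least_squares
    q=least_squares(lambda q:np.hypot(P[:,0]-q[0],P[:,1]-q[1])-q[2],[500,0,60],loss="soft_l1").x;print("bowl",n,q)
# rod blue
for f,n,bx in((t,"t",(400,220,460,275)),(s,"s",(400,280,430,330))):
    m=mask(f,(100,120,40),(125,255,255),bx); C,uv=cloud(f,m); print("blue",n,len(C),uv.mean(0),uv.min(0),uv.max(0),np.round(np.percentile(C,[2,50,98],axis=0),1).tolist())
    m=mask(f,(0,150,80),(6,255,255),(390,220,460,360)); C,uv=cloud(f,m); C=C[np.abs(C[:,2]-40)<4]; 
    print("stand top",len(C),C.min(0),C.max(0),cv2.minAreaRect(C[:,:2].astype(np.float32)))
E
```

```text
bowl t [513.94490926 -97.70471198  61.58224348]
bowl s [515.8352247  -96.08249011  60.77094055]
blue t 52 [439.59615385 249.28846154] [434 246] [445 252] [[467.7, -312.3, 93.5], [473.1, -302.3, 138.2], [479.6, -297.9, 143.9]]
stand top 126 [ 435.10016695 -343.73733179   36.18542407] [ 511.79664895 -265.56545871   43.86576799] ((474.51263427734375, -305.9128112792969), (74.59097290039062, 75.07062530517578), 4.8224196434021)
blue s 93 [417.27956989 299.09677419] [404 291] [426 326] [[464.3, -317.5, 62.7], [469.7, -308.4, 131.1], [479.4, -296.4, 142.6]]
stand top 472 [ 434.17148278 -344.21077933   36.03616395] [ 517.35440675 -265.42048253   43.8988112 ] ((475.41998291015625, -306.18817138671875), (79.75131225585938, 76.09335327148438), 5.56856632232666)
```

View pics/c1.png

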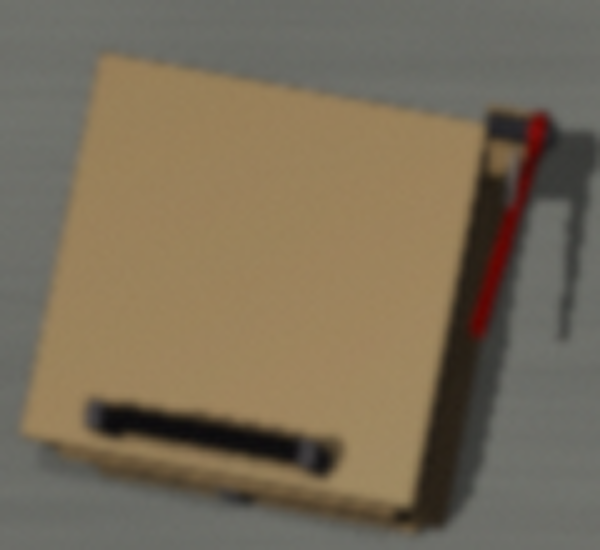

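View pics/c2.png

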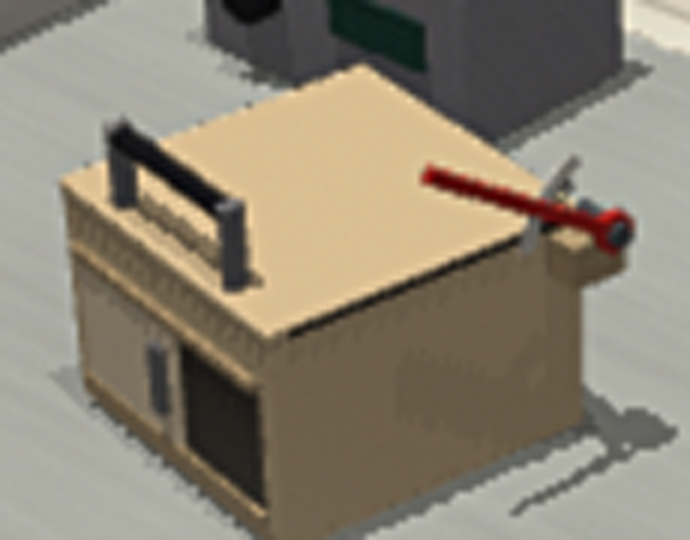

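View pics/c3.png

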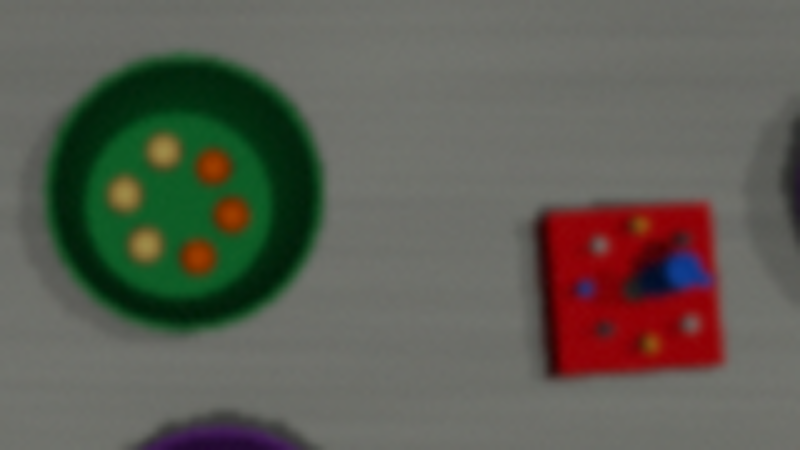

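View pics/c4.png

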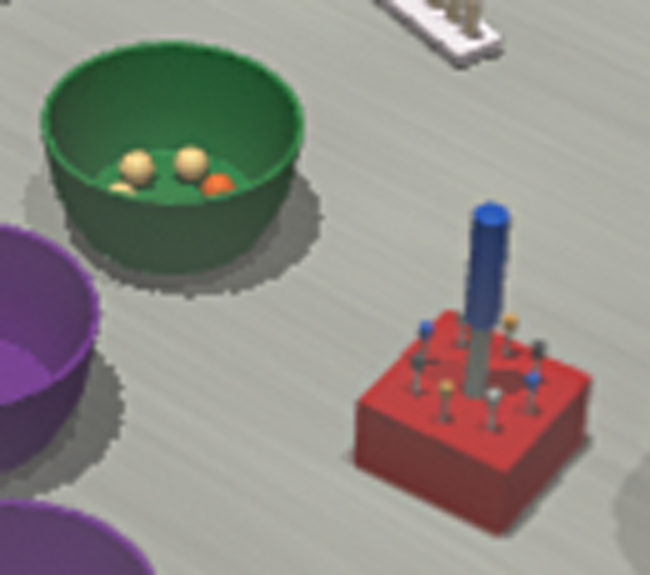

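```bash
python3 - <<'E'
from h import *
t=load("top0");s=load("side0")
tp=[442.2,249]; sp=[418.2,292.6]
print("rod top", onz(t,tp,140),onz(s,sp,140),tri(t,[tp],s,[sp]))
# lid top plane
for f,n,bx in((t,"t",(150,140,250,240)),(s,"s",(240,170,340,232))):
    m=mask(f,(10,60,90),(25,255,255),bx);C,uv=cloud(f,m)
    k=(C[:,2]>108)&(C[:,2]<128);C=C[k];print("lid",n,len(C),np.median(C[:,2]),cv2.minAreaRect(C[:,:2].astype(np.float32)))
# corners from crops
k=np.array([[101,55],[484,125],[412,508],[24,437]])/5+[150,135]
P=onz(t,k,119);print("lid corners FL..",P.round(1).tolist(),np.diff(P,axis=0)[:, :2].round(1),np.linalg.norm(np.diff(P,axis=0),axis=1),P.mean(0))
ks=np.array([[363,65],[553,190],[268,338],[60,182]])/6+[235,165]
P=onz(s,ks,119);print(P.round(1).tolist(),np.linalg.norm(np.diff(P,axis=0),axis=1),P.mean(0))
# pointer
bt=(238,150,265,210);bs=(300,190,345,210)
for f,n,bx in((t,"t",bt),(s,"s",bs)):
    m=mask(f,(0,130,50),(8,255,255),bx)|mask(f,(172,130,50),(180,255,255),bx);C,uv=cloud(f,m)
    print(n,len(C));
    i=np.argsort(C[:,2])
    print(np.c_[C[i],uv[i]].round(0)[::max(1,len(i)//14)])
# bar
for pt,ps in(([ (100,408)],[(120,132)]),([(322,450)],[(232,208)])):
    a=np.array(pt)/5+[150,135];b=np.array(ps)/6+[235,165]
    print("bar end",tri(t,a,s,b),onz(t,a,155),onz(s,b,155))
# pointer free end/hinge end
for pt,ps in(([ (477,330)],[(428,176)]),([(539,122)],[(612,230)])):
    a=np.array(pt)/5+[150,135];b=np.array(ps)/6+[235,165]
    print("ptr",tri(t,a,s,b))
# beads
ab=mask(t,(3,150,80),(14,255,255),(310,200,375,265));
for q in [(163,151),(125,194),(146,245),(214,166),(232,215),(198,257)]:
    print(onz(t,np.array(q)/5+[305,195],13.5).round(1))
E
```

```text
rod top [[ 473.14292585 -307.67386447  140.        ]] [[ 474.78556391 -305.81129304  140.        ]] (array([ 472.88687737, -307.13480156,  141.93756918]), np.float64(0.2700653430660612))
lid t 5890 119.03006296524723 ((601.41455078125, 206.31231689453125), (179.70578002929688, 181.22084045410156), 80.03589630126953)
lid s 1902 120.04825821268435 ((596.55615234375, 200.59185791015625), (198.47901916503906, 177.1755828857422), 80.09105682373047)
lid corners FL.. [[693.9, 278.5, 119.0], [665.1, 111.8, 119.0], [497.3, 139.5, 119.0], [526.2, 306.4, 119.0]] [[ -28.7 -166.7]
 [-167.9   27.7]
 [  29.   166.9]] [169.136156   170.13553265 169.38412555] [595.60973526 209.02529451 119.        ]
[[697.2, 278.2, 119.0], [669.4, 129.4, 119.0], [498.0, 138.1, 119.0], [527.2, 305.2, 119.0]] [151.34850065 171.61614898 169.58156687] [597.94896688 212.70741255 119.        ]
t 180
[[647. 116.  13. 250. 178.]
 [612. 122.  34. 246. 191.]
 [598. 124.  51. 244. 196.]
 [654.  93. 122. 255. 165.]
 [655.  93. 125. 255. 164.]
 [648.  88. 128. 257. 167.]
 [646.  92. 134. 255. 167.]
 [632.  93. 141. 254. 173.]
 [6
[... 593 characters left out ...]
[570. 104. 181. 308. 194.]]
bar end (array([533.39820337, 265.40948684, 157.28385394]), np.float64(1.4192568555005767)) [[534.23520854 265.48967719 155.        ]] [[535.51350517 269.08468072 155.        ]]
bar end (array([515.50363009, 172.47311554, 162.18235494]), np.float64(3.1447636284047578)) [[517.54598394 172.62143772 155.        ]] [[522.43016408 182.69159885 155.        ]]
ptr (array([564.94305414, 105.53910497, 181.54225725]), np.float64(0.8895917010029238))
ptr (array([666.56245933,  89.30347137, 115.1887014 ]), np.float64(2.9803086363502564))
[[537.4 -91.4  13.5]]
[[517.  -73.8  13.5]]
[[493.1 -83.7  13.5]]
[[ 530.6 -115.4   13.5]]
[[ 507.6 -123.9   13.5]]
[[ 487.8 -108.1   13.5]]
```

The crops confirm the choice: the blue-gripped rod stands in the red stand, whose top disc is at (442,249) in the top view and (418,293) in the side view. Now I swing toward the stand around the base, at height.

Call:
step_arm(motion=[{"translation": [-0.008,0.079,0],"dr": [0,0,0.078],"gripper": 1},{"translation": [-0.008,0.079,0],"dr": [0,0,0.078],"gripper": 1},{"translation": [-0.008,0.079,0],"dr": [0,0,0.078],"gripper": 1},{"translation": [-0.008,0.079,0],"dr": [0,0,0.078],"gripper": 1},{"translation": [-0.008,0.079,0],"dr": [0,0,0.078],"gripper": 1},{"translation": [-0.008,0.079,0],"dr": [0,0,0.078],"gripper": 1},{"translation": [-0.008,0.079,0],"dr": [0,0,0.078],"gripper": 1},{"translation": [-0.008,0.079,0],"dr": [0,0,0.078],"gripper": 1},{"translation": [-0.008,0.079,0],"dr": [0,0,0.078],"gripper": 1},{"translation": [-0.008,0.079,0],"dr": [0,0,0.078],"gripper": 1},{"translation": [-0.008,0.079,0],"dr": [0,0,0.078],"gripper": 1},{"translation": [-0.008,0.079,0],"dr": [0,0,0.078],"gripper": 1}], grip_force=40)

```text
t: 1.1
tool_pos: [578.8, 215.1, 226.0]
ee_rot: [0.983, 0.184, -0.002, 0.0]
force: [1.2, -0.3, 0.6]
width: 85.3
```

Call:
step_arm(motion=[{"translation": [-0.009,0.076,0],"dr": [0,0,0.083],"gripper": 1},{"translation": [-0.009,0.076,0],"dr": [0,0,0.083],"gripper": 1},{"translation": [-0.009,0.076,0],"dr": [0,0,0.083],"gripper": 1},{"translation": [-0.009,0.076,0],"dr": [0,0,0.083],"gripper": 1},{"translation": [-0.009,0.076,0],"dr": [0,0,0.083],"gripper": 1},{"translation": [-0.009,0.076,0],"dr": [0,0,0.083],"gripper": 1},{"translation": [-0.009,0.076,0],"dr": [0,0,0.083],"gripper": 1},{"translation": [-0.009,0.076,0],"dr": [0,0,0.083],"gripper": 1},{"translation": [-0.009,0.076,0],"dr": [0,0,0.083],"gripper": 1},{"translation": [-0.009,0.076,0],"dr": [0,0,0.083],"gripper": 1},{"translation": [-0.009,0.076,0],"dr": [0,0,0.083],"gripper": 1},{"translation": [-0.009,0.076,0],"dr": [0,0,0.083],"gripper": 1}])

```text
t: 2.1
tool_pos: [521.5, -251.3, 223.7]
ee_rot: [0.974, -0.225, -0.003, 0.002]
force: [0.5, -0.3, -0.1]
width: 85.3
```

```bash
cat >> h.py <<'E'
def step(target,yawx=None,tilt=None):
    """print needed move to world target in tool axes, normalised"""
    from station import r
    from scipy.spatial.transform import Rotation as R
    o=r.get_obs(); Q=R.from_quat(o["ee_rot"]); 
    d=Q.inv().apply(np.array(target)-o["tool_pos"])
    print("t",round(o["t"],2),"pos",o["tool_pos"].round(1),"shift mm",d.round(1),"norm",(d/500).round(4),"F",o["force"].round(1),"w",round(o["width"],1))
    if yawx is not None:
        c,s=np.cos(yawx),np.sin(yawx); T=R.from_matrix(np.array([[c,s,0],[s,-c,0],[0,0,-1.]]))
        rv=(Q.inv()*T).as_rotvec(); print("dr deg",np.degrees(rv).round(2),"norm",(np.degrees(rv)/45).round(4))
    print("joints",o["joints"].round(2), "toolx yaw deg",np.degrees(np.arctan2(*Q.as_matrix()[[1,0],0])).round(2),"down",Q.as_matrix()[:,2].round(4))
E
python3 - <<'E'
from h import *
step([474,-306.5,91],np.radians(-33))
E
```

```text
t 2.1 pos [ 521.5 -251.3  223.7] shift mm [-17.9  69.8 133.1] norm [-0.0358  0.1396  0.2662] F [ 0.5 -0.3 -0.1] w 85.3
dr deg [0.28 0.28 7.02] norm [0.0062 0.0061 0.1561]
joints [-0.5   0.39  1.77 -0.01  0.99 -0.04] toolx yaw deg -25.98 down [-0.0066 -0.0018 -1.    ]
```

Call:
step_arm(motion=[{"translation": [-0.018,0.07,0],"dr": [0.003,0.003,0],"gripper": 1},{"translation": [-0.018,0.07,0],"dr": [0.003,0.003,0],"gripper": 1},{"translation": [0,0,0],"dr": [0,0,0],"gripper": 1},{"translation": [0,0,0],"dr": [0,0,0],"gripper": 1}])

```text
t: 2.43
tool_pos: [467.7, -315.3, 223.0]
ee_rot: [0.973, -0.231, -0.001, 0.0]
force: [-0.8, 0.7, 0.2]
width: 85.6
```

```bash
python3 - <<'E'
from h import *
step([474,-306.5,91],np.radians(-26))
E
```

```text
t 2.43 pos [ 467.7 -315.3  223. ] shift mm [  1.9 -10.8 132. ] norm [ 0.0038 -0.0216  0.264 ] F [-0.8  0.7  0.2] w 85.6
dr deg [ 0.05  0.09 -0.69] norm [ 0.0012  0.002  -0.0152]
joints [-0.65  0.37  1.8  -0.    0.97 -0.18] toolx yaw deg -26.69 down [-1.8e-03 -1.0e-04 -1.0e+00]
```

Call:
step_arm(motion=[{"translation": [0.004,-0.02,0.01],"dr": [0,0,0],"gripper": 1},{"translation": [0,0,0.07],"dr": [0,0,0],"gripper": 1},{"translation": [0,0,0.07],"dr": [0,0,0],"gripper": 1},{"translation": [0,0,0.07],"dr": [0,0,0],"gripper": 1},{"translation": [0,0,0.02],"dr": [0,0,0],"gripper": 1},{"translation": [0,0,0],"dr": [0,0,0],"gripper": 1}])

```text
t: 2.93
tool_pos: [479.3, -303.0, 99.0]
ee_rot: [0.973, -0.23, 0.002, 0.001]
force: [-0.5, 0.5, 1.1]
width: 85.2
```

```bash
python3 - <<'E'
from h import *
step([474,-306.5,91],np.radians(-26.7))
E
```

```text
t 2.93 pos [ 479.3 -303.    99. ] shift mm [-3.2  5.5  8. ] norm [-0.0065  0.011   0.0159] F [-0.5  0.5  1.1] w 85.2
dr deg [ 0.06 -0.21  0.15] norm [ 0.0012 -0.0047  0.0033]
joints [-0.62  0.53  1.91 -0.    0.7  -0.15] toolx yaw deg -26.55 down [ 0.0029 -0.0025 -1.    ]
```

Call:
step_arm(motion=[{"translation": [-0.006,0.01,0.015],"dr": [0,-0.004,0],"gripper": 1},{"translation": [0,0,0],"dr": [0,0,0],"gripper": 1},{"translation": [0,0,0],"dr": [0,0,0],"gripper": 1}])

```text
t: 3.18
tool_pos: [475.7, -303.7, 90.7]
ee_rot: [0.974, -0.228, -0.001, 0.0]
force: [0.2, -1.2, 0.8]
width: 85.3
```

```bash
python3 - <<'E'
from h import *
step([474,-306.5,91],np.radians(-26.7))
f=grab("side","s1");g=grab("top","t1")
a=cv2.resize(f["img"][230:365,350:480],(520,540));cv2.imwrite("pics/s1.png",a[:,:,::-1])
E
```

```text
t 3.18 pos [ 475.7 -303.7   90.7] shift mm [-0.3  3.3 -0.3] norm [-0.0006  0.0066 -0.0006] F [ 0.2 -1.2  0.8] w 85.3
dr deg [0.03 0.06 0.36] norm [0.0006 0.0014 0.0079]
joints [-0.62  0.54  1.92 -0.    0.68 -0.16] toolx yaw deg -26.34 down [-0.0012  0.     -1.    ]
```

View pics/s1.png

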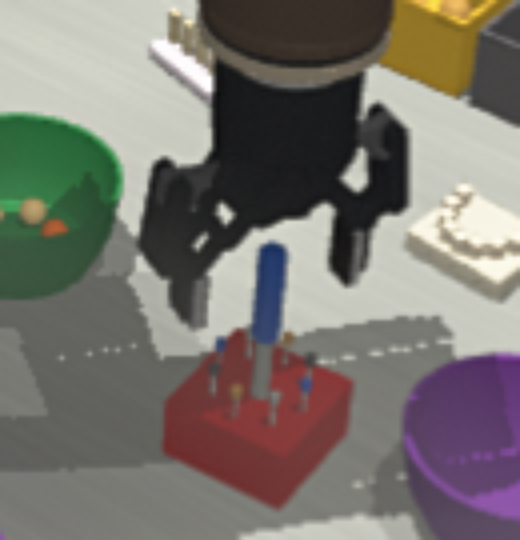

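The rod grip (crop 270,290) stands midway between the open fingers. I shift 3 mm and close.

Call:
step_arm(motion=[{"translation": [0,0.006,0],"dr": [0,0,0],"gripper": 1},{"translation": [0,0,0],"dr": [0,0,0],"gripper": -1},{"translation": [0,0,0],"dr": [0,0,0],"gripper": -1},{"translation": [0,0,0],"dr": [0,0,0],"gripper": -1},{"translation": [0,0,0],"dr": [0,0,0],"gripper": -1},{"translation": [0,0,0],"dr": [0,0,0],"gripper": -1},{"translation": [0,0,0],"dr": [0,0,0],"gripper": -1},{"translation": [0,0,0],"dr": [0,0,0],"gripper": -1},{"translation": [0,0,0],"dr": [0,0,0],"gripper": -1},{"translation": [0,0,0],"dr": [0,0,0],"gripper": -1}])

```text
t: 4.12
tool_pos: [475.0, -308.1, 94.5]
ee_rot: [0.974, -0.228, 0.002, 0.001]
force: [-0.9, -0.2, 1.9]
width: 15.1
```

```bash
python3 - <<'E'
from h import *
step([474,-306.5,91],np.radians(-26.7))
f=grab("side","s2")
a=cv2.resize(f["img"][230:365,350:480],(520,540));cv2.imwrite("pics/s2.png",a[:,:,::-1])
E
```

```text
t 4.12 pos [ 475.  -308.1   94.5] shift mm [-1.6 -1.   3.5] norm [-0.0033 -0.002   0.0069] F [-0.9 -0.2  1.9] w 15.1
dr deg [ 0.08 -0.21  0.28] norm [ 0.0018 -0.0046  0.0063]
joints [-0.63  0.54  1.91 -0.    0.69 -0.17] toolx yaw deg -26.42 down [ 0.0026 -0.0029 -1.    ]
```

View pics/s2.png

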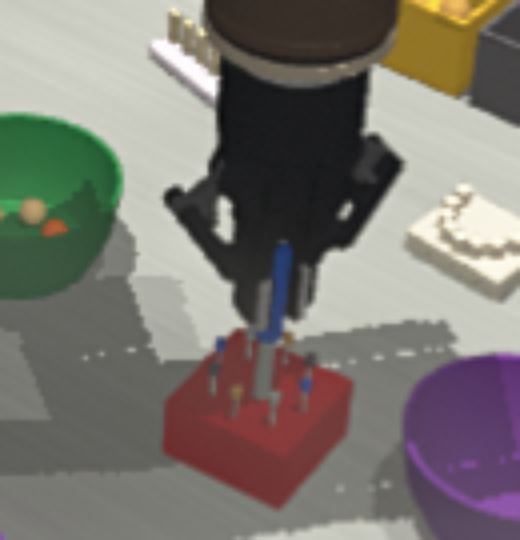

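Call:
step_arm(motion=[{"translation": [0,0,-0.02],"dr": [0,0,0],"gripper": -1},{"translation": [0,0,-0.03],"dr": [0,0,0],"gripper": -1},{"translation": [0,0,-0.03],"dr": [0,0,0],"gripper": -1},{"translation": [0,0,-0.04],"dr": [0,0,0],"gripper": -1},{"translation": [0,0,-0.04],"dr": [0,0,0],"gripper": -1},{"translation": [0,0,-0.04],"dr": [0,0,0],"gripper": -1},{"translation": [0,0,0],"dr": [0,0,0],"gripper": -1},{"translation": [0,0,0],"dr": [0,0,0],"gripper": -1}], grip_force=60)

```text
t: 4.83
tool_pos: [475.2, -307.7, 202.1]
ee_rot: [0.974, -0.228, 0.002, 0.001]
force: [-0.6, 0.8, -0.8]
width: 14.7
```

```bash
python3 - <<'E'
from h import *
step([474,-306.5,91],np.radians(-26.7))
f=grab("side","s3");g=grab("top","t3")
a=cv2.resize(f["img"][170:365,330:480],(450,585));b=cv2.resize(g["img"][200:290,390:480],(350,350));c=np.zeros((585,800,3),np.uint8);c[:,:450]=a;c[:350,450:]=b
cv2.imwrite("pics/s3.png",c[:,:,::-1])
E
```

```text
t 4.83 pos [ 475.2 -307.7  202.1] shift mm [ -2.   -0.6 111.1] norm [-0.0041 -0.0013  0.2221] F [-0.6  0.8 -0.8] w 14.7
dr deg [ 0.07 -0.24  0.29] norm [ 0.0015 -0.0054  0.0065]
joints [-0.63  0.39  1.83 -0.    0.92 -0.17] toolx yaw deg -26.41 down [ 0.0033 -0.003  -1.    ]
```

View pics/s3.png

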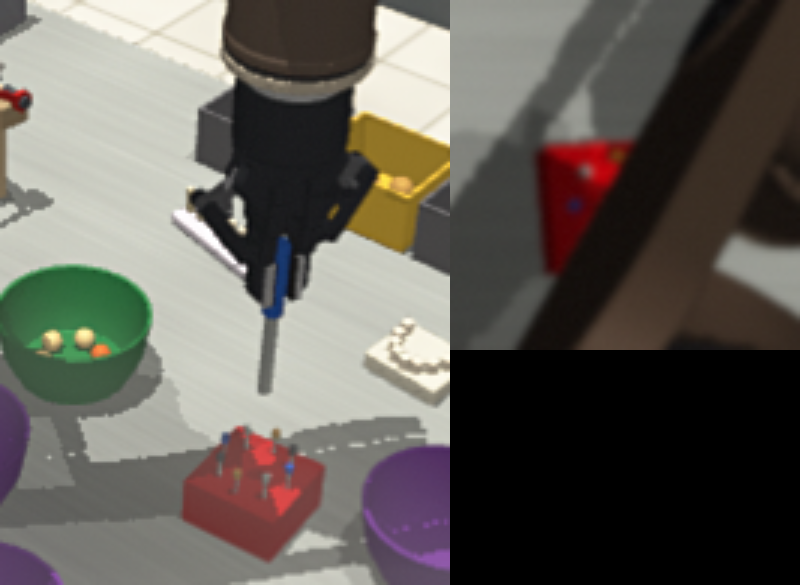

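```bash
python3 - <<'E'
from h import *
f=load("s3")
c=np.array([475.2,-307.7,0])
for z,name in((117.5,"tip"),(247.5,"top")): print(name,proj(f,[c[0],c[1],z]))
# depth cloud of steel & blue
m=mask(f,(100,120,40),(125,255,255),(405,245,435,280));C,uv=cloud(f,m);print(np.median(C,0))
rows=range(248,306,4)
for z in range(120,250,10): print(z,proj(f,[c[0],c[1],z]).round(1), end=" ")
for r_ in rows:
    seg=f["img"][r_,405:440].astype(int); print(r_,[tuple(x) for x in seg[::3]] if r_ in(296,) else "")
cv2.imwrite("pics/s3b.png",cv2.resize(f["img"][235:310,395:445],None,fx=8,fy=8,interpolation=cv2.INTER_NEAREST)[:,:,::-1])
E
```

```text
tip [[418.25396403 301.05715055]]
top [[423.08607137 251.37262962]]
[ 473.08130379 -311.99169895  226.58628298]
120 [[418.3 300.2]] 130 [[418.7 296.5]] 140 [[419.1 292.9]] 150 [[419.4 289.2]] 160 [[419.8 285.5]] 170 [[420.1 281.7]] 180 [[420.5 277.9]] 190 [[420.9 274.1]] 200 [[421.3 270.2]] 210 [[421.6 266.3]] 220 [[422.  262.4]] 230 [[422.4 258.4]] 240 [[422.8 254.4]] 248 
252 
256 
260 
264 
268 
272 
276 
280 
284 
288 
292 
296 [(np.int64(209), np.int64(210), np.int64(199)), (np.int64(206), np.int64(208), np.int64(197)), (np.int64(205), np.int64(206), np.int64(196)), (np.int64(208), np.int64(210), np.int64(198)), (np.int64(97), np.int64(97), np.int64(92)), (np.int64(138), np.int64(140), np.int64(131)), (np.int64(202), np.int64(204), np.int64(194)), (np.int64(205), np.int64(207), np.int64(197)), (np.int64(207), np.int64(209), np.int64(198)), (np.int64(203), np.int64(205), np.int64(194)), (np.int64(203), np.int64(204), np.int64(194)), (np.int64(203), np.int64(205), np.int64(195))]
300 
304
```

View pics/s3b.png

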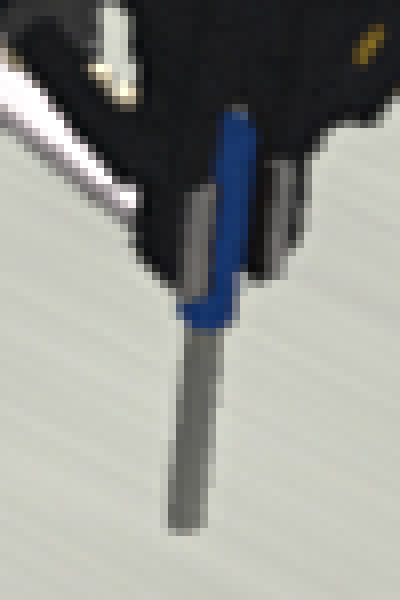

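The rod is held and its tip lies under the TCP (side view tip at 418,301, predicted 418,301). Now over the bowl.

Call:
step_arm(motion=[{"translation": [-0.01,-0.036,0],"dr": [0,0,0],"gripper": -1},{"translation": [-0.02,-0.07,0],"dr": [0,0,0],"gripper": -1},{"translation": [-0.02,-0.07,0],"dr": [0,0,0],"gripper": -1},{"translation": [-0.02,-0.07,0],"dr": [0,0,0],"gripper": -1},{"translation": [-0.02,-0.07,0],"dr": [0,0,0],"gripper": -1},{"translation": [-0.02,-0.06,0],"dr": [0,0,0],"gripper": -1},{"translation": [0,-0.02,0],"dr": [0,0,0],"gripper": -1},{"translation": [0,0,0],"dr": [0,0,0],"gripper": -1},{"translation": [0,0,0],"dr": [0,0,0],"gripper": -1}])

```text
t: 5.68
tool_pos: [511.2, -97.6, 193.1]
ee_rot: [0.973, -0.23, -0.004, 0.001]
force: [0.1, -0.4, -1.2]
width: 15.0
```

```bash
python3 - <<'E'
from h import *
step([514,-97.5,93],np.radians(-26.7))
E
```

```text
t 5.68 pos [511.2 -97.6 193.1] shift mm [  3.2  -1.6 100.1] norm [ 0.0064 -0.0033  0.2001] F [ 0.1 -0.4 -1.2] w 15.0
dr deg [0.17 0.41 0.12] norm [0.0038 0.0091 0.0026]
joints [-0.25  0.35  1.93 -0.    0.87  0.22] toolx yaw deg -26.58 down [-7.7e-03  5.0e-04 -1.0e+00]
```

Call:
step_arm(motion=[{"translation": [0.005,-0.003,0.03],"dr": [0.003,0.008,0],"gripper": -1},{"translation": [0,0,0.04],"dr": [0,0,0],"gripper": -1},{"translation": [0,0,0.04],"dr": [0,0,0],"gripper": -1},{"translation": [0,0,0.04],"dr": [0,0,0],"gripper": -1},{"translation": [0,0,0.01],"dr": [0,0,0],"gripper": -1},{"translation": [0,0,0],"dr": [0,0,0],"gripper": -1}])

```text
t: 6.18
tool_pos: [513.3, -103.9, 109.1]
ee_rot: [0.973, -0.232, -0.0, 0.001]
force: [0.9, 0.0, 0.3]
width: 14.6
```

```bash
python3 - <<'E'
from h import *
step([514,-97.5,93],np.radians(-26.7))
f=grab("side","s4");g=grab("top","t4")
a=cv2.resize(f["img"][205:325,310:400],(450,600),interpolation=2);b=cv2.resize(g["img"][195:275,300:380],(350,350));c=np.zeros((600,800,3),np.uint8);c[:,:450]=a;c[:350,450:]=b
cv2.imwrite("pics/s4.png",c[:,:,::-1])
E
```

```text
t 6.18 pos [ 513.3 -103.9  109.1] shift mm [-2.2 -6.  16.1] norm [-0.0045 -0.0121  0.0321] F [0.9 0.  0.3] w 14.6
dr deg [ 0.09  0.02 -0.1 ] norm [ 0.002   0.0006 -0.0022]
joints [-0.26  0.47  2.   -0.    0.67  0.21] toolx yaw deg -26.8 down [-0.0011 -0.0012 -1.    ]
```

View pics/s4.png

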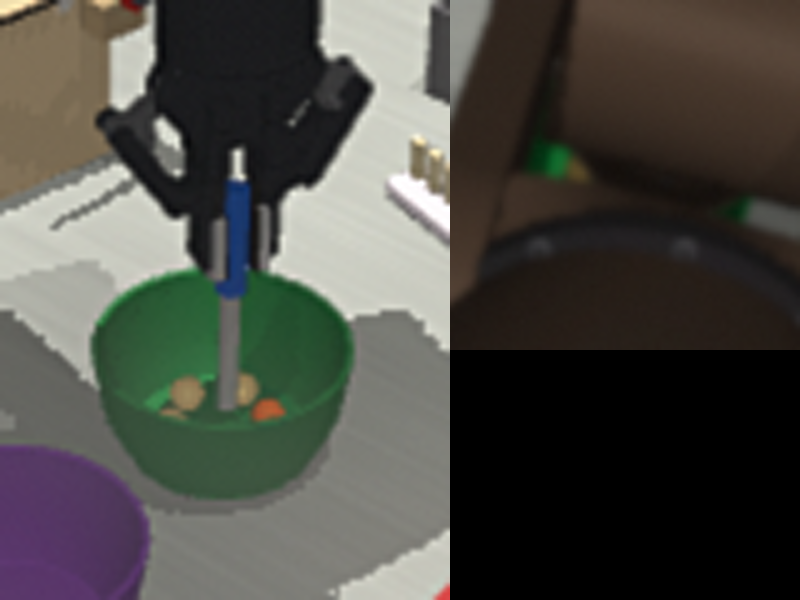

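```bash
python3 - <<'E'
from h import *
f=load("s4");print(proj(f,[513.3,-103.9,24.6]),onz(f,[355.6,286.6],24.6))
step([516,-98,93])
E
```

```text
[[355.59753043 286.63020182]] [[ 513.39333976 -103.8296038    24.6       ]]
t 6.28 pos [ 514.  -103.7  110.4] shift mm [-0.8 -6.1 17.3] norm [-0.0016 -0.0121  0.0347] F [ 0.3  1.1 -1. ] w 14.4
joints [-0.26  0.47  2.   -0.    0.67  0.21] toolx yaw deg -26.8 down [ 5.0e-04 -1.6e-03 -1.0e+00]
```

Call:
step_arm(motion=[{"translation": [-0.003,-0.012,0.01],"dr": [0,0,0],"gripper": -1},{"translation": [0,0,0],"dr": [0,0,0],"gripper": -1}])

```text
t: 6.45
tool_pos: [516.4, -98.3, 106.7]
ee_rot: [0.973, -0.232, 0.002, 0.001]
force: [-0.5, -0.3, -0.3]
width: 14.5
```

```bash
python3 - <<'E'
from h import *
step([514,-97.5,93])
E
```

```text
t 6.45 pos [516.4 -98.3 106.7] shift mm [-2.6  0.3 13.7] norm [-0.0052  0.0007  0.0275] F [-0.5 -0.3 -0.3] w 14.5
joints [-0.24  0.48  2.   -0.    0.66  0.23] toolx yaw deg -26.88 down [ 0.0029 -0.0022 -1.    ]
```

Call:
step_arm(motion=[{"translation": [-0.005,0,0.014],"dr": [0,-0.003,0],"gripper": -1},{"translation": [0,0,0.01],"dr": [0,0,0],"gripper": -1},{"translation": [0,0,0],"dr": [0,0,0],"gripper": -1}])

```text
t: 6.7
tool_pos: [515.5, -97.0, 95.5]
ee_rot: [0.973, -0.232, 0.002, 0.0]
force: [-0.1, 0.1, -0.8]
width: 14.7
```

```bash
python3 - <<'E'
from h import *
step([534,-97.5,93])
E
```

```text
t 6.7 pos [515.5 -97.   95.5] shift mm [16.8 -7.9  2.6] norm [ 0.0335 -0.0158  0.0051] F [-0.1  0.1 -0.8] w 14.7
joints [-0.24  0.49  2.01 -0.    0.64  0.23] toolx yaw deg -26.83 down [ 0.0041 -0.0019 -1.    ]
```

Call:
step_arm(motion=[{"translation": [0.011,-0.005,0.003],"dr": [0,0,0],"gripper": -1},{"translation": [0.011,-0.005,0.002],"dr": [0,0,0],"gripper": -1},{"translation": [0.008,-0.004,0],"dr": [0,0,0],"gripper": -1},{"translation": [0,0,0],"dr": [0,0,0],"gripper": -1}])

```text
t: 7.03
tool_pos: [534.0, -97.4, 92.9]
ee_rot: [0.973, -0.232, 0.002, 0.0]
force: [0.3, -1.5, -0.5]
width: 14.6
```

```bash
cat >> h.py <<'E'
C0=np.array([514.,-97.5])
def circ(n=6,step_deg=12,z=93.,rad=20.):
    from station import r
    from scipy.spatial.transform import Rotation as R
    o=r.get_obs();Q=R.from_quat(o["ee_rot"]); p=o["tool_pos"]; tz=Q.as_matrix()[:,2]
    tip=p+84.5*tz; d=tip[:2]-C0; a=np.arctan2(d[1],d[0])
    print("t",round(o["t"],2),"tip",tip.round(1),"rad",np.hypot(*d).round(1),"ang",np.degrees(a).round(1),"F",o["force"].round(1),"T",o["torque"].round(2),"w",round(o["width"],1),"tilt",tz.round(4)[:2])
    cur=tip[:2]
    for i in range(1,n+1):
        b=a-np.radians(step_deg*i); w=C0+rad*np.array([np.cos(b),np.sin(b)])
        m=Q.inv().apply([*(w-cur),(z-p[2]) if i==1 else 0]); print((m/500).round(4)); cur=w
E
python3 - <<'E'
from h import *
circ(8)
E
```

```text
t 7.03 tip [534.4 -97.6   8.4] rad 20.4 ang -0.2 F [ 0.3 -1.5 -0.5] T [ 0.   -0.01  0.04] w 14.6 tilt [ 0.0045 -0.002 ]
[ 0.0023  0.0082 -0.0002]
[0.0012 0.0083 0.    ]
[-0.0005  0.0083 -0.    ]
[-0.0022  0.0081 -0.    ]
[-0.0039  0.0074 -0.    ]
[-0.0053  0.0065 -0.    ]
[-0.0065  0.0052 -0.    ]
[-0.0075  0.0037 -0.    ]
```

Call:
step_arm(motion=[{"translation": [0.0023,0.008,0],"dr": [0,0,0],"gripper": -1},{"translation": [0.0012,0.008,0],"dr": [0,0,0],"gripper": -1},{"translation": [-0.0005,0.008,0],"dr": [0,0,0],"gripper": -1},{"translation": [-0.002,0.008,0],"dr": [0,0,0],"gripper": -1},{"translation": [-0.004,0.0075,0],"dr": [0,0,0],"gripper": -1},{"translation": [-0.005,0.0065,0],"dr": [0,0,0],"gripper": -1}])

```text
t: 7.53
tool_pos: [519.6, -118.1, 93.0]
ee_rot: [0.973, -0.231, 0.003, 0.0]
force: [0.4, -0.4, -1.1]
width: 14.5
```

```bash
python3 - <<'E'
from h import *
circ(8)
E
```

```text
t 7.53 tip [ 520.1 -118.3    8.5] rad 21.6 ang -73.7 F [ 0.4 -0.4 -1.1] T [0.04 0.02 0.03] w 14.5 tilt [ 0.005  -0.0022]
[-0.0089  0.0027 -0.0001]
[-0.0076  0.0035 -0.    ]
[-0.0081  0.0019 -0.    ]
[-0.0084  0.0001 -0.    ]
[-0.0082 -0.0016 -0.    ]
[-0.0077 -0.0033 -0.    ]
[-0.0069 -0.0048 -0.    ]
[-0.0057 -0.0061 -0.    ]
```

Call:
step_arm(motion=[{"translation": [-0.009,0.0025,0],"dr": [0,0,0],"gripper": -1},{"translation": [-0.0076,0.0035,0],"dr": [0,0,0],"gripper": -1},{"translation": [-0.008,0.002,0],"dr": [0,0,0],"gripper": -1},{"translation": [-0.0084,0,0],"dr": [0,0,0],"gripper": -1},{"translation": [-0.008,-0.0016,0],"dr": [0,0,0],"gripper": -1},{"translation": [-0.0077,-0.0033,0],"dr": [0,0,0],"gripper": -1}])

```text
t: 8.03
tool_pos: [493.5, -108.5, 93.0]
ee_rot: [0.973, -0.232, 0.002, 0.0]
force: [0.2, 0.5, -1.6]
width: 14.5
```

```bash
python3 - <<'E'
from h import *
circ(8)
E
```

```text
t 8.03 tip [ 493.8 -108.7    8.5] rad 23.0 ang -151.0 F [ 0.2  0.5 -1.6] T [ 0.03  0.02 -0.07] w 14.5 tilt [ 0.0044 -0.002 ]
[-0.003  -0.0104 -0.0001]
[-0.0051 -0.0066 -0.    ]
[-0.0036 -0.0075 -0.    ]
[-0.002  -0.0081 -0.    ]
[-0.0003 -0.0084  0.    ]
[ 0.0015 -0.0082  0.    ]
[ 0.0032 -0.0077  0.    ]
[ 0.0047 -0.0069  0.    ]
```

Call:
step_arm(motion=[{"translation": [-0.001,-0.011,0],"dr": [0,0,0],"gripper": -1},{"translation": [-0.004,-0.008,0],"dr": [0,0,0],"gripper": -1},{"translation": [-0.003,-0.008,0],"dr": [0,0,0],"gripper": -1},{"translation": [-0.0015,-0.0082,0],"dr": [0,0,0],"gripper": -1},{"translation": [0,-0.0084,0],"dr": [0,0,0],"gripper": -1},{"translation": [0.002,-0.008,0],"dr": [0,0,0],"gripper": -1}])

```text
t: 8.53
tool_pos: [501.9, -80.2, 93.1]
ee_rot: [0.973, -0.232, 0.002, 0.0]
force: [-0.3, -0.6, -0.7]
width: 14.5
```

```bash
python3 - <<'E'
from h import *
circ(8)
E
```

```text
t 8.53 tip [502.3 -80.4   8.6] rad 20.8 ang 124.4 F [-0.3 -0.6 -0.7] T [ 0.01 -0.06  0.01] w 14.5 tilt [ 0.0042 -0.0019]
[ 0.0061 -0.0061  0.0002]
[ 0.0061 -0.0057  0.    ]
[ 0.0072 -0.0043  0.    ]
[ 0.0079 -0.0027  0.    ]
[ 0.0083 -0.001   0.    ]
[0.0083 0.0007 0.    ]
[0.008  0.0024 0.    ]
[0.0073 0.004  0.    ]
```

Call:
step_arm(motion=[{"translation": [0.007,-0.0055,0],"dr": [0,0,0],"gripper": -1},{"translation": [0.0065,-0.005,0],"dr": [0,0,0],"gripper": -1},{"translation": [0.0072,-0.004,0],"dr": [0,0,0],"gripper": -1},{"translation": [0.008,-0.0025,0],"dr": [0,0,0],"gripper": -1},{"translation": [0.0083,0,0],"dr": [0,0,0],"gripper": -1},{"translation": [0.0083,0.001,0],"dr": [0,0,0],"gripper": -1}])

```text
t: 9.03
tool_pos: [529.1, -82.4, 93.1]
ee_rot: [0.973, -0.231, 0.003, 0.0]
force: [-0.4, -1.0, -0.6]
width: 14.8
```

```bash
python3 - <<'E'
from h import *
circ(8)
E
```

```text
t 9.03 tip [529.5 -82.6   8.7] rad 21.5 ang 43.8 F [-0.4 -1.  -0.6] T [ 0.01  0.04 -0.  ] w 14.8 tilt [ 0.0048 -0.002 ]
[0.0065 0.0064 0.0003]
[0.0066 0.0051 0.    ]
[0.0054 0.0064 0.    ]
[0.004  0.0073 0.    ]
[0.0024 0.008  0.    ]
[0.0007 0.0083 0.    ]
[-0.0011  0.0083 -0.    ]
[-0.0028  0.0079 -0.    ]
```

Call:
step_arm(motion=[{"translation": [0.0055,0.007,0],"dr": [0,0,0],"gripper": -1},{"translation": [0.006,0.006,0],"dr": [0,0,0],"gripper": -1},{"translation": [0.005,0.0065,0],"dr": [0,0,0],"gripper": -1},{"translation": [0.0035,0.0075,0],"dr": [0,0,0],"gripper": -1},{"translation": [0,0,0],"dr": [0,0,0],"gripper": -1}])

```text
t: 9.45
tool_pos: [533.1, -102.0, 93.0]
ee_rot: [0.973, -0.232, 0.003, 0.0]
force: [-1.0, 0.4, -0.8]
width: 14.6
```

```bash
python3 - <<'E'
from h import *
circ(8)
f=grab("side","s5")
a=cv2.resize(f["img"][205:325,310:400],(450,600),interpolation=2)
cv2.imwrite("pics/s5.png",a[:,:,::-1])
E
```

```text
t 9.45 tip [ 533.5 -102.2    8.6] rad 20.1 ang -13.6 F [-1.   0.4 -0.8] T [-0.04 -0.   -0.03] w 14.6 tilt [ 0.0051 -0.0022]
[0.0009 0.0083 0.0001]
[-0.0007  0.0083 -0.    ]
[-0.0024  0.008  -0.    ]
[-0.004   0.0073 -0.    ]
[-0.0055  0.0063 -0.    ]
[-0.0067  0.0051 -0.    ]
[-0.0076  0.0036 -0.    ]
[-0.0081  0.0019 -0.    ]
```

View pics/s5.png

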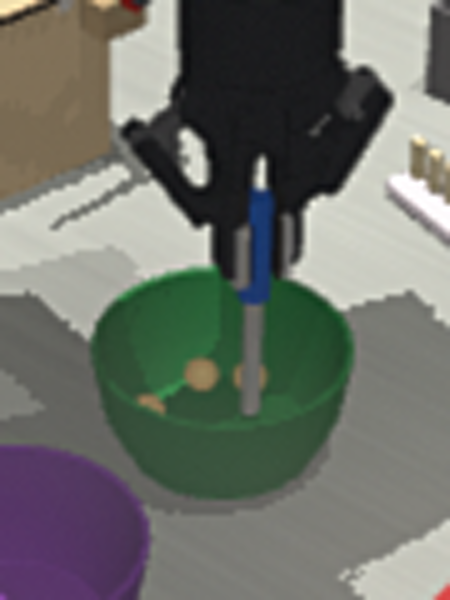

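Call:
step_arm(motion=[{"translation": [0,0,0.005],"dr": [0,0,0],"gripper": -1},{"translation": [0,0,0],"dr": [0,0,0],"gripper": -1},{"translation": [0,0,0],"dr": [0,0,0],"gripper": 0},{"translation": [0,0,0],"dr": [0,0,0],"gripper": 0.3},{"translation": [0,0,0],"dr": [0,0,0],"gripper": 1},{"translation": [0,0,0],"dr": [0,0,0],"gripper": 1},{"translation": [0,0,0],"dr": [0,0,0],"gripper": 1},{"translation": [0,0,0],"dr": [0,0,0],"gripper": 1},{"translation": [0,0,0],"dr": [0,0,0],"gripper": 1},{"translation": [0,0,0],"dr": [0,0,0],"gripper": 1}])

```text
t: 10.33
tool_pos: [532.5, -101.2, 90.5]
ee_rot: [0.973, -0.232, 0.003, 0.0]
force: [-0.6, 0.3, -0.1]
width: 85.2
```

```bash
python3 - <<'E'
from h import *
circ(1)
f=grab("side","s6")
a=cv2.resize(f["img"][205:325,300:420],(600,600),interpolation=2)
cv2.imwrite("pics/s6.png",a[:,:,::-1])
E
```

```text
t 10.33 tip [ 532.9 -101.4    6. ] rad 19.3 ang -11.5 F [-0.6  0.3 -0.1] T [-0.02 -0.02 -0.01] w 85.2 tilt [ 0.0048 -0.002 ]
[ 0.0027  0.0079 -0.0051]
```

View pics/s6.png

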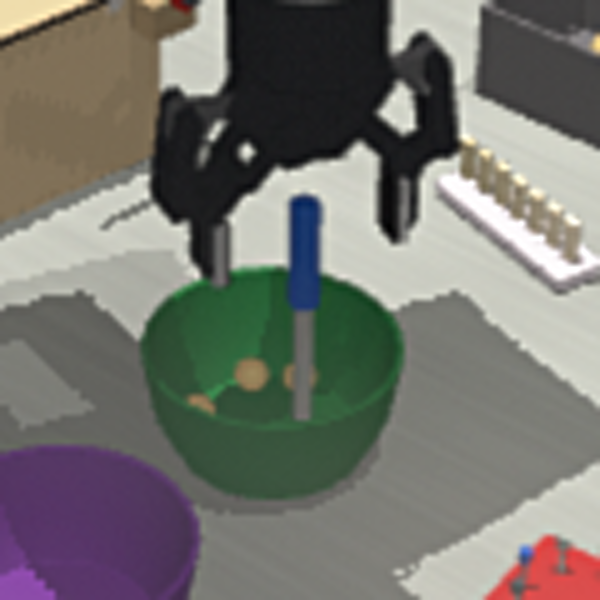

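The rod has been let go and is still standing (crop 303,300), clear of both fingers. I lift straight up.

Call:
step_arm(motion=[{"translation": [0,0,-0.05],"dr": [0,0,0],"gripper": 1},{"translation": [0,0,-0.075],"dr": [0,0,0],"gripper": 1},{"translation": [0,0,-0.075],"dr": [0,0,0],"gripper": 1},{"translation": [0,0,-0.075],"dr": [0,0,0],"gripper": 1},{"translation": [0,0,-0.03],"dr": [0,0,0],"gripper": 1},{"translation": [0,0,0],"dr": [0,0,0],"gripper": 1}])

```text
t: 10.88
tool_pos: [530.1, -100.5, 247.9]
ee_rot: [0.973, -0.232, -0.0, 0.0]
force: [0.6, -0.2, 0.1]
width: 85.4
```

```bash
python3 - <<'E'
from h import *
f=grab("side","s7")
a=cv2.resize(f["img"][205:325,300:420],(600,600),interpolation=2)
cv2.imwrite("pics/s7.png",a[:,:,::-1])
t=load("top0");s=load("side0")
# bar position: hinge based
yaw=np.radians(-9.6);X=np.array([np.cos(yaw),np.sin(yaw)]);H=np.array([596.,209.5])+86*X
print("hinge",H,"bar",H-160*X)
# pointer fit
pts=[]
for fr,bx in((t,(238,150,265,210)),(s,(300,190,345,210))):
    m=mask(fr,(0,130,50),(8,255,255),bx)|mask(fr,(172,130,50),(180,255,255),bx);C,uv=cloud(fr,m)
    u=(H-C[:,:2])@X; k=(u>15)&(u<115)&(C[:,2]>118)
    d,h=u[k],C[k,2]
    for it in range(4):
        p=np.polyfit(d,h,1);e=np.abs(h-np.polyval(p,d));g=e<max(3,2*np.median(e));d,h=d[g],h[g]
    print("ptr angle slope",np.arctan(p[0]),"int",p[1],len(d), "median angle thru hinge",np.median(np.arctan2(h-115,d)[d>50]),"max d",d.max(),h.max())
# bar dark mask cloud
for fr,bx in((t,(160,205,220,235)),(s,(250,180,285,215))):
    m=(fr["img"].max(2)<60); b=np.zeros_like(m);b[bx[1]:bx[3],bx[0]:bx[2]]=1;C,uv=cloud(fr,m&b);C=C[(C[:,2]>150)&(C[:,2]<168)];print("bar",len(C),C.mean(0),np.percentile(C,[5,95],axis=0))
step([*(H-160*X),255],yaw)
E
```

```text
hinge [680.79565919 195.15788778] bar [523.03629326 221.84088726]
ptr angle slope 0.5636854151740615 int 121.6713108298403 87 median angle thru hinge 0.6247966338015741 max d 99.90642537673791 184.81573489207494
ptr angle slope 0.5796827513230793 int 118.31461925465854 87 median angle thru hinge 0.6074008547852974 max d 102.26780103941357 184.87574621463466
bar 216 [524.24303204 222.42910523 160.29728031] [[515.10771221 182.17001377 156.06143633]
 [532.88876797 261.74076523 164.51306774]]
bar 88 [521.59086709 221.70819394 159.13561068] [[513.2967718  178.18846308 152.91736159]
 [529.00948693 264.195281   163.49898386]]
t 10.93 pos [ 529.9 -100.5  246.9] shift mm [-151.4 -284.7   -8.3] norm [-0.3028 -0.5693 -0.0167] F [0.5 0.4 0.6] w 85.5
dr deg [  0.05   0.04 -17.18] norm [ 0.0011  0.0009 -0.3817]
joints [-0.24  0.31  1.83 -0.    1.    0.22] toolx yaw deg -26.78 down [-9.e-04 -6.e-04 -1.e+00]
```

View pics/s7.png

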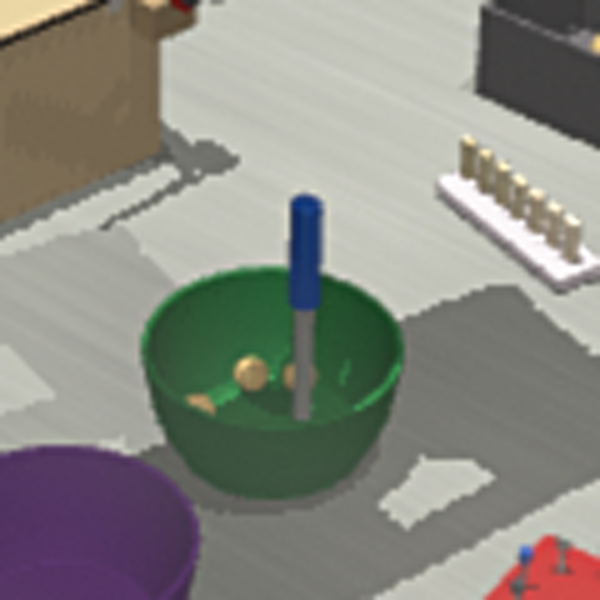

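The rod stands in the bowl (crop 303,300) with the beads around it. Bar measured at about (523,222,155) and pointer at about 0.575 rad. Next I cross over to the lid.

Call:
step_arm(motion=[{"translation": [-0.018,-0.034,0],"dr": [0,0,0],"gripper": 1},{"translation": [-0.036,-0.068,-0.002],"dr": [0,0,0],"gripper": 1},{"translation": [-0.036,-0.068,-0.002],"dr": [0,0,0],"gripper": 1},{"translation": [-0.036,-0.068,-0.002],"dr": [0,0,0],"gripper": 1},{"translation": [-0.036,-0.068,-0.002],"dr": [0,0,0],"gripper": 1},{"translation": [-0.036,-0.068,-0.002],"dr": [0,0,0],"gripper": 1},{"translation": [-0.036,-0.068,-0.002],"dr": [0,0,0],"gripper": 1},{"translation": [-0.02,-0.04,0],"dr": [0,0,0],"gripper": 1},{"translation": [0,0,0],"dr": [0,0,-0.12],"gripper": 1},{"translation": [0,0,0],"dr": [0,0,-0.12],"gripper": 1},{"translation": [0,0,0],"dr": [0,0,-0.12],"gripper": 1},{"translation": [0,0,0],"dr": [0,0,0],"gripper": 1}])

```text
t: 11.93
tool_pos: [517.7, 183.9, 235.2]
ee_rot: [0.996, -0.088, -0.009, 0.003]
force: [-0.9, -0.7, -0.0]
width: 85.4
```

```bash
python3 - <<'E'
from h import *
step([523,222,138],np.radians(-9.6))
E
```

```text
t 11.93 pos [517.7 183.9 235.2] shift mm [  0.4 -39.2  96.9] norm [ 0.0008 -0.0785  0.1937] F [-0.9 -0.7 -0. ] w 85.4
dr deg [ 0.45  1.05 -0.47] norm [ 0.01    0.0234 -0.0105]
joints [0.29 0.35 1.81 0.   1.01 0.46] toolx yaw deg -10.08 down [-0.0195 -0.0046 -0.9998]
```

Call:
step_arm(motion=[{"translation": [0,-0.04,0],"dr": [0.005,0.012,-0.008],"gripper": 1},{"translation": [0,-0.038,0],"dr": [0.004,0.01,0],"gripper": 1},{"translation": [0,0,0],"dr": [0,0,0],"gripper": 1},{"translation": [0,0,0],"dr": [0,0,0],"gripper": 1}])

```text
t: 12.27
tool_pos: [522.4, 222.0, 229.6]
ee_rot: [0.996, -0.091, -0.004, 0.002]
force: [-0.2, -0.0, 0.6]
width: 85.4
```

```bash
python3 - <<'E'
from h import *
step([523,222,138],np.radians(-9.6))
E
```

```text
t 12.27 pos [522.4 222.  229.6] shift mm [ 1.2 -0.5 91.6] norm [ 0.0024 -0.0009  0.1832] F [-0.2 -0.   0.6] w 85.4
dr deg [ 0.25  0.39 -0.84] norm [ 0.0055  0.0087 -0.0186]
joints [ 0.35  0.37  1.78 -0.    0.99  0.53] toolx yaw deg -10.44 down [-0.0075 -0.0031 -1.    ]
```

Call:
step_arm(motion=[{"translation": [0.001,0,0.03],"dr": [0.004,0.006,-0.015],"gripper": 1},{"translation": [0,0,0.05],"dr": [0,0,0],"gripper": 1},{"translation": [0,0,0.05],"dr": [0,0,0],"gripper": 1},{"translation": [0,0,0.03],"dr": [0,0,0],"gripper": 1},{"translation": [0,0,0],"dr": [0,0,0],"gripper": 1},{"translation": [0,0,0],"dr": [0,0,0],"gripper": 1}])

```text
t: 12.77
tool_pos: [521.4, 218.2, 144.3]
ee_rot: [0.996, -0.092, -0.002, 0.001]
force: [-0.8, 0.4, 0.8]
width: 85.3
```

```bash
python3 - <<'E'
from h import *
step([523,222,138],np.radians(-9.6))
f=grab("side","s8")
a=cv2.resize(f["img"][130:250,220:350],(650,600),interpolation=2)
cv2.imwrite("pics/s8.png",a[:,:,::-1])
E
```

```text
t 12.77 pos [521.4 218.2 144.3] shift mm [ 0.9 -4.1  6.3] norm [ 0.0018 -0.0082  0.0125] F [-0.8  0.4  0.8] w 85.3
dr deg [ 0.18  0.27 -0.94] norm [ 0.0041  0.006  -0.0209]
joints [ 0.34  0.47  1.87 -0.    0.8   0.53] toolx yaw deg -10.54 down [-0.0052 -0.0023 -1.    ]
```

View pics/s8.png

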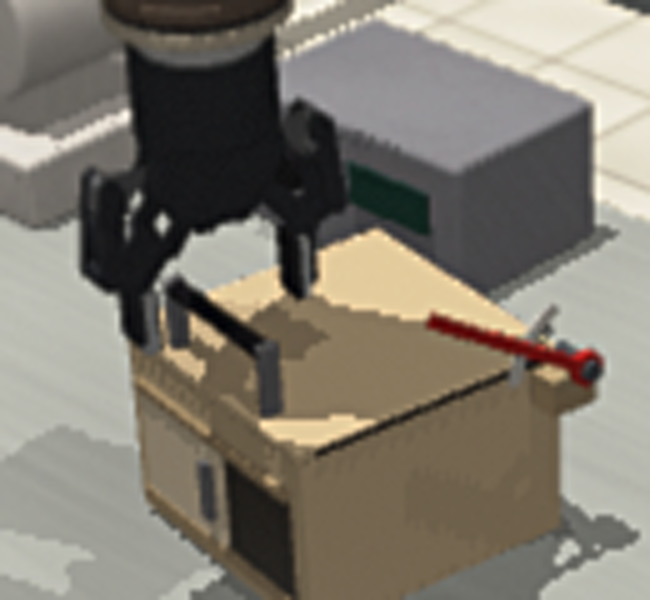

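Fingers straddle the bar (crop 225,315) midway between its posts. I lower and close.

Call:
step_arm(motion=[{"translation": [0.002,-0.007,0.014],"dr": [0.004,0.005,-0.02],"gripper": 1},{"translation": [0,0,0.002],"dr": [0,0,0],"gripper": 1},{"translation": [0,0,0],"dr": [0,0,0],"gripper": -1},{"translation": [0,0,0],"dr": [0,0,0],"gripper": -1},{"translation": [0,0,0],"dr": [0,0,0],"gripper": -1},{"translation": [0,0,0],"dr": [0,0,0],"gripper": -1},{"translation": [0,0,0],"dr": [0,0,0],"gripper": -1},{"translation": [0,0,0],"dr": [0,0,0],"gripper": -1},{"translation": [0,0,0],"dr": [0,0,0],"gripper": -1},{"translation": [0,0,0],"dr": [0,0,0],"gripper": -1}], grip_force=50)

```text
t: 13.65
tool_pos: [524.1, 222.4, 140.1]
ee_rot: [0.996, -0.084, 0.002, -0.001]
force: [4.4, -3.0, -0.9]
width: 9.9
```

```bash
python3 - <<'E'
from h import *
step([523,222,138],np.radians(-9.6))
f=grab("side","s9")
a=cv2.resize(f["img"][130:250,220:350],(650,600),interpolation=2)
cv2.imwrite("pics/s9.png",a[:,:,::-1])
E
```

```text
t 13.65 pos [524.1 222.4 140.1] shift mm [-1.   0.5  2.1] norm [-0.0021  0.0011  0.0042] F [ 4.4 -3.  -0.9] w 9.9
dr deg [-0.18 -0.16 -0.07] norm [-0.0039 -0.0036 -0.0016]
joints [0.35 0.48 1.87 0.   0.79 0.51] toolx yaw deg -9.67 down [ 0.0033  0.0026 -1.    ]
```

View pics/s9.png

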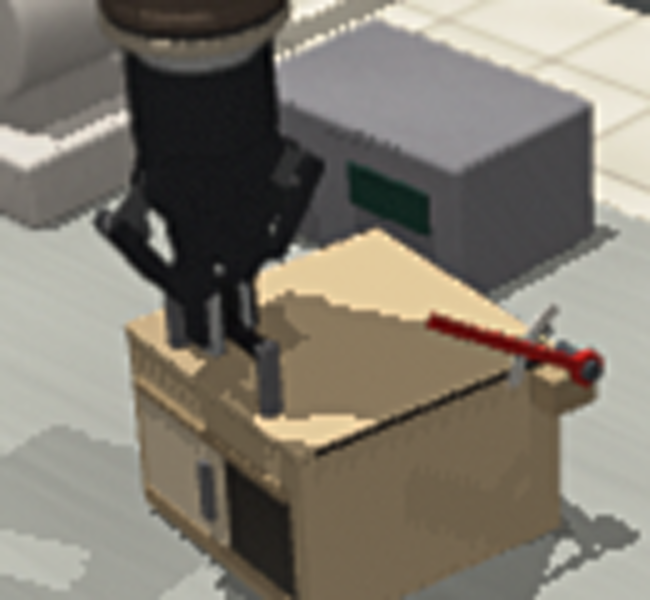

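Bar held between the pads (crop 225,335), width 9.9. Now lifting along the arc in pieces.

Call:
step_arm(motion=[{"translation": [0.004,0,-0.016],"dr": [0,0,0],"gripper": -1},{"translation": [0.005,0,-0.016],"dr": [0,0,0],"gripper": -1},{"translation": [0.006,0,-0.015],"dr": [0,0,0],"gripper": -1},{"translation": [0.0066,0,-0.015],"dr": [0,0,0],"gripper": -1}])

```text
t: 14.03
tool_pos: [534.8, 220.4, 171.7]
ee_rot: [0.996, -0.084, 0.001, -0.001]
force: [3.6, 1.8, -8.4]
width: 10.2
```

```bash
cat >> h.py <<'E'
YAW=np.radians(-9.6); X=np.array([np.cos(YAW),np.sin(YAW),0]); P0=np.array([524.1,222.4,140.1])
def lid(th):
    from station import r
    p=r.get_obs()["tool_pos"]; d=p-P0
    print("lid est from height",np.arcsin((d[2]+40)/164.9)-.245,"from both",np.arctan2(d[2]+40,160-d@X)-.245,"rad",np.hypot(d[2]+40,160-d@X),"lateral",d@np.array([-X[1],X[0],0]))
    step(P0+X*(160-164.9*np.cos(.245+th))+[0,0,164.9*np.sin(.245+th)-40],YAW)
E
python3 - <<'E'
from h import *
lid(.4)
E
```

```text
lid est from height 0.20412638023980606 from both 0.20260567819791547 rad 165.42211889563293 lateral -0.22666889864777387
t 14.03 pos [534.8 220.4 171.7] shift mm [ 17.4  -0.3 -27.5] norm [ 0.0348 -0.0006 -0.055 ] F [ 3.6  1.8 -8.4] w 10.2
dr deg [-0.14 -0.06 -0.07] norm [-0.003  -0.0014 -0.0016]
joints [0.34 0.45 1.83 0.   0.87 0.5 ] toolx yaw deg -9.67 down [ 0.0015  0.0022 -1.    ]
```

Going as planned.

Call:
step_arm(motion=[{"translation": [0.0078,0,-0.0146],"dr": [0,0,0],"gripper": -1},{"translation": [0.008,0,-0.0144],"dr": [0,0,0],"gripper": -1},{"translation": [0.009,0,-0.0138],"dr": [0,0,0],"gripper": -1},{"translation": [0.0094,0,-0.0134],"dr": [0,0,0],"gripper": -1},{"translation": [0.01,0,-0.013],"dr": [0,0,0],"gripper": -1}])

```text
t: 14.45
tool_pos: [558.5, 216.2, 210.4]
ee_rot: [0.996, -0.084, 0.001, -0.001]
force: [5.6, 2.1, -11.5]
width: 10.1
```

```bash
python3 - <<'E'
from h import *
lid(.575)
E
```

```text
lid est from height 0.487435655759784 from both 0.47760421674290143 rad 166.73075585248282 lateral -0.41687982701128623
t 14.45 pos [558.5 216.2 210.4] shift mm [ 12.6  -0.5 -10.3] norm [ 0.0251 -0.0009 -0.0206] F [  5.6   2.1 -11.5] w 10.1
dr deg [-0.15 -0.05 -0.09] norm [-0.0033 -0.0011 -0.0019]
joints [0.32 0.43 1.74 0.   0.97 0.49] toolx yaw deg -9.69 down [ 0.0013  0.0024 -1.    ]
```

Call:
step_arm(motion=[{"translation": [0.011,0,-0.009],"dr": [0,0,0],"gripper": -1},{"translation": [0.011,0,-0.009],"dr": [0,0,0],"gripper": -1},{"translation": [0,0,0],"dr": [0,0,0],"gripper": -1},{"translation": [0,0,0],"dr": [0,0,0],"gripper": -1}])

```text
t: 14.78
tool_pos: [569.0, 214.3, 222.2]
ee_rot: [0.996, -0.085, -0.002, -0.001]
force: [1.0, 2.8, -9.6]
width: 9.8
```

```bash
python3 - <<'E'
from h import *
lid(.575)
f=grab("side","s10");g=grab("top","t10")
a=cv2.resize(f["img"][110:250,230:350],None,fx=4.2,fy=4.2,interpolation=2)
cv2.imwrite("pics/s10.png",a[:,:,::-1])
cv2.imwrite("pics/t10.png",cv2.resize(g["img"][130:250,140:280],None,fx=5,fy=5,interpolation=2)[:,:,::-1])
E
```

```text
lid est from height 0.5890513273735732 from both 0.5730752622272166 rad 167.34652253448982 lateral -0.49934049685984067
t 14.78 pos [569.  214.3 222.2] shift mm [ 1.9 -0.5  1.6] norm [ 0.0038 -0.001   0.0031] F [ 1.   2.8 -9.6] w 9.8
dr deg [-0.15  0.22 -0.13] norm [-0.0034  0.0048 -0.003 ]
joints [0.31 0.43 1.7  0.   1.01 0.48] toolx yaw deg -9.73 down [-0.0033  0.0032 -1.    ]
```

View pics/s10.png

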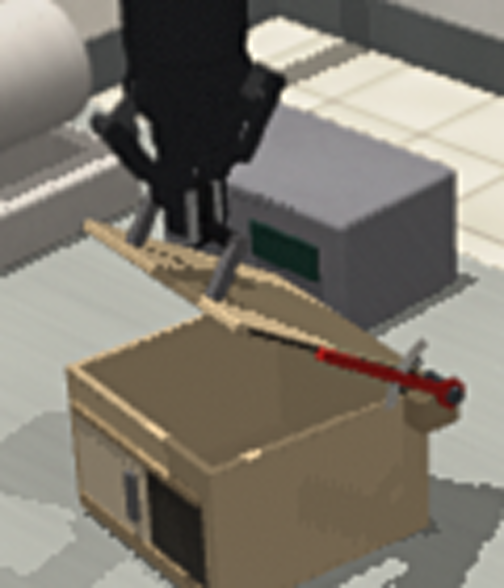

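View pics/t10.png

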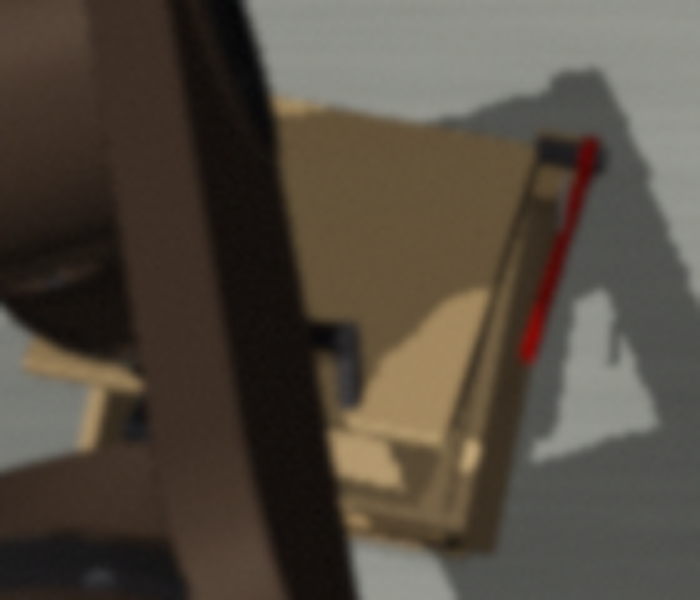

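Side view: the lid's black edge line (crop 245,330→320,350) runs nearly straight on into the red pointer (320,355→455,390). Now I measure both angles.

```bash
cat > m.py <<'E'
from h import *
import sys
s=load(sys.argv[1]);t=load(sys.argv[2]);s0=load("side0");t0=load("top0")
Xh=X[:2];Yc=np.array([-Xh[1],Xh[0]]);H=np.array([680.8,195.2])
def onplane(f,px,lat):
    o,d=rays(f,px); k=(lat-((o[:2]-H)@Yc))/(d[:,:2]@Yc); P=o+d*k[:,None]; return np.c_[(H-P[:,:2])@Xh,P[:,2]]
# pointer centreline in side image: red pixels, PCA-ish column means
def red(f,bx): return mask(f,(0,130,50),(8,255,255),bx)|mask(f,(172,130,50),(180,255,255),bx)
for n,f in(("before",s0),("now",s)):
    m=red(f,(300,190,332,210)); v,u=np.nonzero(m); cs=[(c,v[u==c].mean()) for c in np.unique(u) if (u==c).sum()>=2]
    q=onplane(f,cs,-108); p=np.polyfit(q[:,0],q[:,1],1); print(n,"ptr side plane: d",q[:,0].min().round(0),q[:,0].max().round(0),"ang",np.arctan(p[0]).round(4),"z@hinge",p[1].round(1),"thru hinge",np.median(np.arctan2(q[:,1]-115,q[:,0])[q[:,0]>60]).round(4))
# black line on lid side in side image
m=(s["img"].max(2)<70);b=np.zeros_like(m);b[184:200,286:308]=1;v,u=np.nonzero(m&b);print(np.c_[u,v].tolist())
cs=[(c,v[u==c].mean()) for c in np.unique(u)]
if len(cs)>3:
    for lat in (-84,-86):
        q=onplane(s,cs,lat);p=np.polyfit(q[:,0],q[:,1],1);print("line side plane",q.round(1)[[0,-1]].tolist(),"ang",np.arctan(p[0]).round(4),"thru hinge(115,119)",np.median(np.arctan2(q[:,1]-115,q[:,0])).round(4))
# lid plane from depth
def planefit(f,m):
    C,uv=cloud(f,m);d=(H-C[:,:2])@Xh;y=(C[:,:2]-H)@Yc;k=(C[:,2]>122)&(d>10)&(d<170)&(np.abs(y)<84);d,z=d[k],C[k,2]
    for i in range(6):
        p=np.polyfit(d,z,1);e=np.abs(z-np.polyval(p,d));g=e<max(2.5,2*np.median(e));d,z=d[g],z[g]
    print("lid plane",len(d),"ang",np.arctan(p[0]).round(4),"z@hinge",p[1].round(1),"(exp ~119.7)")
planefit(t,mask(t,(10,60,40),(28,255,255),(195,150,250,215)))
planefit(s,mask(s,(8,50,60),(28,255,255),(250,170,330,195)))
E
python3 m.py s10 t10
```

```text
before ptr side plane: d 20.0 100.0 ang 0.5828 z@hinge 118.1 thru hinge 0.6079
now ptr side plane: d 20.0 103.0 ang 0.5826 z@hinge 117.7 thru hinge 0.6055
[[290, 189], [291, 189], [292, 189], [293, 189], [293, 190], [294, 190], [295, 190], [296, 190], [297, 191], [298, 191], [299, 191], [300, 191], [301, 192], [302, 192], [303, 192], [304, 192], [304, 193]]
line side plane [[131.7, 198.5], [89.0, 172.5]] ang 0.5548 thru hinge(115,119) 0.572
line side plane [[133.0, 199.9], [90.4, 174.0]] ang 0.5548 thru hinge(115,119) 0.575
lid plane 1327 ang 0.5721 z@hinge 119.9 (exp ~119.7)
lid plane 466 ang 0.5544 z@hinge 122.9 (exp ~119.7)
```

```bash
cat > m2.py <<'E'
from h import *
import sys
Xh=X[:2];Yc=np.array([-Xh[1],Xh[0]]);H=np.array([680.8,195.2])
exec(open("m.py").read().split("# pointer centreline")[0].split("s=load")[0])
def red(f,bx): return mask(f,(0,130,50),(8,255,255),bx)|mask(f,(172,130,50),(180,255,255),bx)
def onplane(f,px,lat):
    o,d=rays(f,px); k=(lat-((o[:2]-H)@Yc))/(d[:,:2]@Yc); P=o+d*k[:,None]; return np.c_[(H-P[:,:2])@Xh,P[:,2]]
for tag in ["top0","t3","t4",sys.argv[1]]:
    t=load(tag); C,uv=cloud(t,red(t,(238,150,265,210)));d=(H-C[:,:2])@Xh;y=(C[:,:2]-H)@Yc;k=(d>20)&(d<112)&(C[:,2]>125)&(abs(y+108)<8);d,z=d[k],C[k,2]
    for i in range(6):
        if len(d)<8:break
        p=np.polyfit(d,z,1);e=np.abs(z-np.polyval(p,d));g=e<max(2.,2*np.median(e));d,z=d[g],z[g]
    if len(d)>8:print(tag,"ptr depth",len(d),"slope ang",np.arctan(p[0]).round(4),p[1].round(1),"thru top-offset",np.median(np.arctan2(z-119.8,d)[d>50]).round(4), "z@80",np.polyval(p,80).round(1))
# top view ray method cannot; shut lid line check in side0
s0=load("side0");m=(s0["img"].max(2)<70);b=np.zeros_like(m);b[203:222,285:325]=1;v,u=np.nonzero(m&b);cs=[(c,v[u==c].mean()) for c in np.unique(u)]
q=onplane(s0,cs,-86);p=np.polyfit(q[:,0],q[:,1],1);print("shut lid line",q[[0,-1]].round(1).tolist(),"ang",np.arctan(p[0]).round(4),p[1].round(1))
E
python3 m2.py t10
```

```text
top0 ptr depth 73 slope ang 0.5633 121.9 thru top-offset 0.5858 z@80 172.5
t3 ptr depth 61 slope ang 0.5753 120.4 thru top-offset 0.5797 z@80 172.2
t4 ptr depth 64 slope ang 0.5772 120.4 thru top-offset 0.5827 z@80 172.5
t10 ptr depth 64 slope ang 0.5663 121.4 thru top-offset 0.5821 z@80 172.3
shut lid line [[153.7, 117.2], [36.5, 115.5]] ang 0.0066 116.1
```

Pointer ≈0.582, lid ≈0.568. Raise slightly.

Call:
step_arm(motion=[{"translation": [0.0033,0,-0.003],"dr": [0,0,0],"gripper": -1},{"translation": [0,0,0],"dr": [0,0,0],"gripper": -1},{"translation": [0,0,0],"dr": [0,0,0],"gripper": -1}])

```text
t: 15.13
tool_pos: [569.7, 214.1, 222.9]
ee_rot: [0.996, -0.085, -0.003, -0.001]
force: [-0.3, 3.2, -6.5]
width: 9.9
```

```bash
python3 - <<'E'
from h import *
lid(.582)
f=grab("side","s11");g=grab("top","t11")
E
python3 m.py s11 t11; python3 m2.py t11 | grep t11
```

```text
lid est from height 0.5948571402422291 from both 0.5787155912111663 rad 167.34360534806572 lateral -0.5415992374019526
t 15.13 pos [569.7 214.1 222.9] shift mm [ 2.1 -0.5  1.4] norm [ 0.0041 -0.0011  0.0028] F [-0.3  3.2 -6.5] w 9.9
dr deg [-0.12  0.33 -0.12] norm [-0.0026  0.0073 -0.0027]
joints [0.31 0.43 1.7  0.01 1.01 0.47] toolx yaw deg -9.72 down [-0.0053  0.003  -1.    ]
before ptr side plane: d 20.0 100.0 ang 0.5828 z@hinge 118.1 thru hinge 0.6079
now ptr side plane: d 20.0 103.0 ang 0.5826 z@hinge 117.7 thru hinge 0.6055
[[289, 188], [290, 188], [291, 189], [292, 189], [293, 189], [294, 189], [295, 190], [296, 190], [297, 190], [298, 191], [299, 191], [300, 191], [301, 191], [302, 192], [303, 192], [304, 192], [304, 193]]
line side plane [[134.5, 202.4], [89.0, 172.5]] ang 0.5739 thru hinge(115,119) 0.5767
line side plane [[135.8, 203.8], [90.4, 174.0]] ang 0.5739 thru hinge(115,119) 0.5795
lid plane 1324 ang 0.5809 z@hinge 119.8 (exp ~119.7)
lid plane 444 ang 0.5587 z@hinge 123.0 (exp ~119.7)
t11 ptr depth 50 slope ang 0.5659 121.7 thru top-offset 0.5831 z@80 172.5
```

```bash
python3 - <<'E'
from h import *
f=load("s11");cv2.imwrite("pics/s11.png",f["img"][:,:,::-1])
cv2.imwrite("pics/t11.png",cv2.resize(load("t11")["img"][190:280,290:470],None,fx=4,fy=4,interpolation=2)[:,:,::-1])
E
```

```text
(no output)
```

View pics/s11.png

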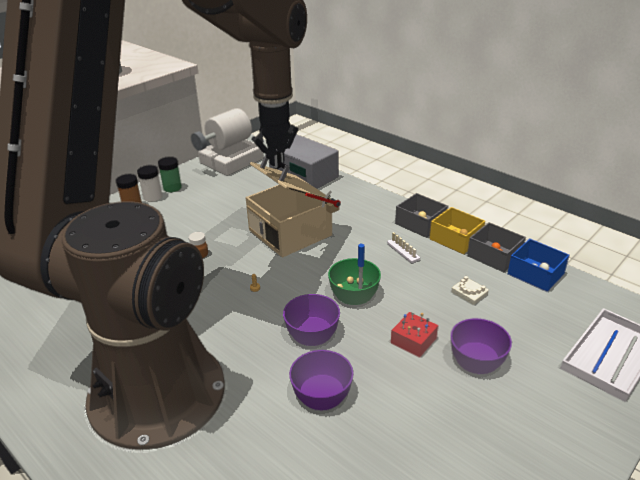

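View pics/t11.png

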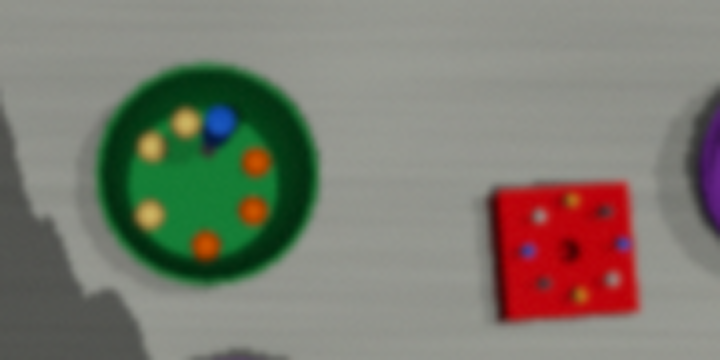

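The top view shows all six beads in the green bowl, the rod in it (crop 215,125) and an empty stand (565,250). The side view shows the lid held in line with the pointer. I hand it in.

```bash
python3 - <<'E'
from station import r,finish_job
print(r.get_obs()["tool_pos"],r.get_obs()["width"]); finish_job()
E
```

```text
[569.66582106 214.14422425 222.88160754] 9.749151896765808
the job is handed in; nothing more can be done
```

I did the whole job in the order asked, and handed it in at about 15 s with the lid held in line with the pointer.

- **Stirring:** I took the rod from the red stand and stirred once round clockwise in the green bowl. The round started at the back side and ended about 13° past it. The tip ran about 20 to 23 mm out from the middle, with its end about 3.5 mm above the bowl floor.
- **Rod release:** I let go of the rod in the bowl. It was still standing upright there in the last picture.
- **Lid:** I gripped the bar and lifted the lid to about 0.58 rad.

**Last checks:**
- All six beads are in the bowl, and the stand and bystanders look untouched.
- The pointer's side-view angle is unchanged, at 0.583 rad both before and after.
- The top depth view puts the lid at 0.581 and the pointer at about 0.583.
- The side-view edge line puts the lid at 0.574 to 0.580.
- **Disagreement:** the side depth fit of the lid gave 0.559. It used fewer points and its intercept was about 3 mm off, so I gave it less weight.

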